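# Wind the timer and hold the slide rack up out of its trough

### The arm

A 6-joint arm with a two-finger parallel gripper is mounted at the origin on a cart in front of the work surface, level with it; the furniture and walls round the work are solid. World frame = base frame: x ahead of the robot, y to its left, z up, the work surface at z = 0. Lengths are in mm, angles in rad, forces in N, time in s.
With the tool pointing down it reaches from about 300 to 750 mm from the base axis. Payload 8.5 kg.
Tool frame: the origin (TCP) lies midway between the tips of the shut fingers; the grasp point (between the pads) lies 19 mm behind it (robot.grasp_offset is the distance from the TCP to the grasp point, in mm); z points along the fingers, y is the line along which they close (so a half turn about z gives the same grasp; the last joint's range is limited). The gripper opens to 85 mm and grips with 20 to 120 N. Pads are 22 mm wide; open, the fingers measure 114 mm over their backs; the gripper's body (76 mm by 85 mm) begins 54 mm behind the grasp point. The pads swing forward as they close: fully open they stand 13 mm farther back than shut.
Start: joints at [0.972, 0.381, 1.297, -0, 1.464, -0.215], TCP at [205.936, 509.971, 204.922] pointing down, gripper open.
Joint ranges: [-3.11, 3.11], [-0.89, 2.33], [0.22, 2.48], [-1.42, 4.56], [0.17, 2.85], [-2.88, 2.88]. Speed limits (rad/s): [2.39, 2.39, 3.14, 3.14, 3.14, 3.14].

### API

Orientations are given as a unit quaternion [w, x, y, z].
In Python, from cell import robot gives the robot as it stands.
- The arm moves only by the tool send_rows, never from a script. Its argument "moves" is text: rows parted by semicolons, each of 5 numbers parted by spaces: the opening in per cent of the stroke, from 0 (shut) to 100 (fully open), then the shift along the world's x, y, z in mm, then the turn about the world's z in degrees. In form: grip dx dy dz twist; .... A call has 1 to 20 rows; each row is the pose to reach, as a shift and turn from the pose commanded when the call began; what a row does not reach only later rows make up. A row lasts 1/12 s, in which the tool goes at most 41.7 mm and 7.16 degrees, less where a joint would pass 70% of its speed; a pose out of reach is approached as far as the arm can. A call with a gripper value outside its range is refused whole. The fingers move at their own pace and stop on an object; "grip_force" is the grip in N (left out, the last holds). Time passes only in rows, so rows that repeat a pose let the fingers close. It gives the time, the measured TCP pose, the force, the opening and the grip force at its end, in the units of the state.
- robot.get_obs(): the state, without advancing time (a new reading comes with each control period).
- robot.camera(name): name is "side" or "top"; returns the picture (420x560x3 uint8, blue, green, red); there is no depth.
- robot.calibration(name): a dict with "mtx" (3x3 intrinsics, pixels), "R" (3x3) and "t" (3): a world point X has camera coordinates R X + t. Camera axes: x right, y down, z forward; pixel columns grow to the right and rows downward; lengths in mm; the calibration is good to about 2 mm. A picture is of the moment at which its call begins. calibration takes no time and is no camera call.
- robot.hand_in(): hands the job in; it is judged then, once.
The state is a dict: "t": time; "joints": joint angles; "dq": joint speeds; "tau": joint torques, N m; "eef_pos": TCP position; "tool_rot": TCP orientation; "wrist_force": force on the tool from outside, world axes, zero at the start; "torque": the same for the moment, N m; "gripper_width": finger opening in mm; "gripper_force": force on a finger pad.
Only numpy, scipy, OpenCV 4.12 (cv2) and the standard library are available. Lean on these libraries where they do the work, as an engineer would, in place of code of your own. Each camera call takes 0.05 s, during which the arm holds its last target. There are 200 camera calls.

### The job

Time the draining of the stained slides: first wind the bench timer fully by its key (clockwise, in several part turns, until the key is against its stop), then take the rack that holds the slides by the bar of its handle and lift it straight up out of its trough. Keep it level all the way and finish while still holding it, steady and level over that trough, its underside at least 5 cm above the trough's rim. Leave the empty rack alone in its own trough.

Things in the scene. Friction and masses are not known exactly. Their poses are not given: they have to be found in the camera images.
- timer: round grey clockwork timer with a white dial, fixed to the bench to the right of the microscope (fixed, under 0.45 m tall, between timer and troughs): diameter 84 mm, three feet reaching 61 mm from its axis, dial 45 mm above the bench. Origin: centre of its underside, z up; the key turns on its vertical axis. A steel stop pin 6 mm tall stands on the dial, 25 mm from the axis.
- key_grip (a point): where to grip the winding key: on the key's axis, 77 mm above the bench. The key is an upright steel plate, 36 mm long (along this point's x axis), 10 mm thick (y axis), from 57 to 93 mm above the bench, on a thin stem; a small dark pointer 26 mm long lies flat on the dial under it along the point's +x and meets the stop pin when fully wound.
- timer_key (a joint): turn of the winding key in rad, growing clockwise as seen from above, 0 (run down) to 3.0 (against its stop). At 0 the point's x axis lies along the timer's x axis. A spring and a ratchet-like drag resist it (0.08 N m at first, 0.12 N m at the end); it stays where it is left. The start value is between 0 and 0.6; fully wound counts from 2.75.
- trough_a: white open trough in which the rack with the slides stands, fixed to the bench: 112 x 71 mm outside over its lip, 45 mm high, walls 5 mm, floor 5 mm thick. Origin: centre of its underside; x along its length, z up.
- trough_b: a like trough in which the empty rack stands; same size and axes
- slide_rack: loose steel rack with six glass slides on edge (white frosted ends, tops 37 mm above its underside), 0.18 to 0.31 kg, 89 x 44 mm, 90 mm high, standing in trough_a with about 5 mm play. Origin: centre of its underside; x along its length, z up. Two thin uprights at its ends (x = +-42 mm) carry the handle bar, with 39 mm of free height under it.
- slide_rack_bar (a point): middle of the slide rack's handle bar, 83 mm above the rack's underside. The bar runs 89 mm along the rack's x axis, is 10 mm thick (y) and 14 mm tall; the balance point of the rack lies straight below it.
- empty_rack: the same steel rack without slides, standing in trough_b; to be left alone. Origin: centre of its underside.

How it is judged:
By the outcome, as a careful person would: the job done as asked, in the order asked, and still so for the second after the job is handed in, while the arm keeps its last pose, push and grip.
It also fails if it takes over 70 s, if anything falls off the work surface, if the arm or the gripper's body presses on something with over 40 N, if the wrist force passes 120 N, or if a joint passes its speed limit or range.

## Working session

There is one attempt and no reset: what is moved stays moved. The work goes in short steps, Python scripts to look and compute and a tool call to move; the robot and the scene stay as the last step left them, time stands still between calls to the robot, and variables do not carry over. Pictures are saved under pics/ and viewed, at most 10 in all, crops included, and the job is handed in when it is done.

Besides the shell and the picture viewer there is one more tool, called after "Call:" by a JSON object that holds its "method" and its "body", one argument or row to a line. send_rows: Moves the arm, as the interface text tells. Its arguments: {"type":"object","properties":{"moves":{"type":"string"},"grip_force":{"type":"number"}},"required":["moves"]}

```bash
mkdir -p pics
python3 - <<'E'
from cell import robot
import cv2
for n in("side","top"):
    cv2.imwrite(f"pics/{n}0.png",robot.camera(n)); c=robot.calibration(n); print(n,c["mtx"],c["R"],c["t"], -c["R"].T@c["t"])
o=robot.get_obs(); print(o["t"],o["eef_pos"],o["tool_rot"],o["gripper_width"])
E
```

```text
side [[453.88912828   0.         285.1103515 ]
 [  0.         453.88912828 212.0168315 ]
 [  0.           0.           1.        ]] [[-0.96917946  0.24597917  0.01361692]
 [ 0.18967662  0.78033077 -0.59590827]
 [-0.15720672 -0.57495924 -0.80293706]] [ 454.09676331  -28.61758902 1274.57733353] [ 645.90147008  643.46285851 1000.16851413]
top [[514.52967062   0.         281.19486641]
 [  0.         514.52967062 218.03848633]
 [  0.           0.           1.        ]] [[ 2.58565450e-02 -9.99665653e-01 -1.47697102e-04]
 [-9.80962962e-01 -2.53443501e-02 -1.92533973e-01]
 [ 1.92465857e-01  5.12314874e-03 -9.81290297e-01]] [ -10.02424557  482.2328743  1483.40732683] [ 187.80651911   -5.39873156 1548.49794734]
0.1 [205.76178538 509.7455679  204.35675764] [-2.76516074e-04  1.90727475e-01  9.81642796e-01 -6.11711497e-04] 85.18439666349342
```

View pics/side0.png

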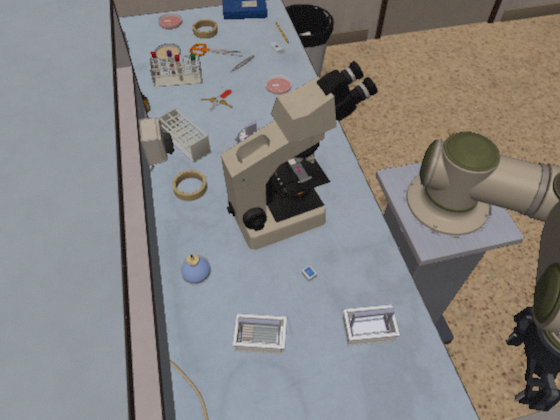

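View pics/top0.png

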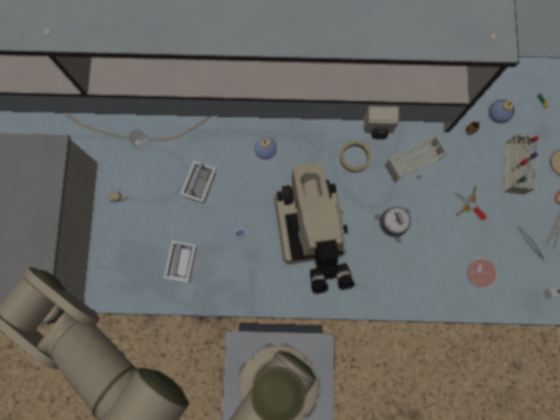

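```bash
cat > h.py <<'E'
import numpy as np
from cell import robot
def ray(n,u,v,z):
    c=robot.calibration(n); d=c["R"].T@np.linalg.inv(c["mtx"])@[u,v,1]; o=-c["R"].T@c["t"]
    return o+d*(z-o[2])/d[2]
def proj(n,X):
    c=robot.calibration(n); p=c["mtx"]@(c["R"]@np.asarray(X,float)+c["t"]); return p[:2]/p[2]
E
python3 - <<'E'
import cv2,numpy as np
from h import *
t=cv2.imread("pics/top0.png"); s=cv2.imread("pics/side0.png")
z=lambda im,u,v,w,h,k: cv2.resize(im[v:v+h,u:u+w],None,fx=k,fy=k,interpolation=cv2.INTER_CUBIC)
a=np.hstack([z(t,371,196,50,50,8),z(t,173,157,50,50,8)]); cv2.imwrite("pics/crop1.png",a)
cv2.imwrite("pics/crop2.png",z(s,225,305,75,55,8))
print(ray("top",396,221,45),ray("top",198,182,45),ray("side",260,333,45),ray("top",320,200,300))
E
```

```text
[ 482.54166596 -339.13657197   45.        ] [587.05893389 256.42965233  45.        ] [593.27572178 265.80090592  45.        ] [480.93080381 -94.28370039 300.        ]
```

View pics/crop1.png

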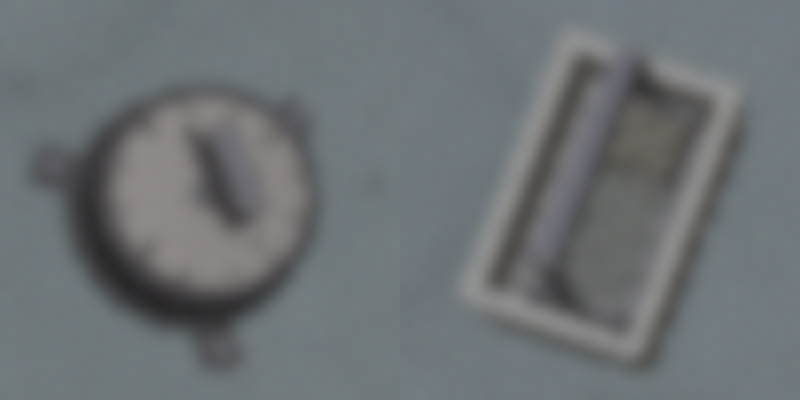

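View pics/crop2.png

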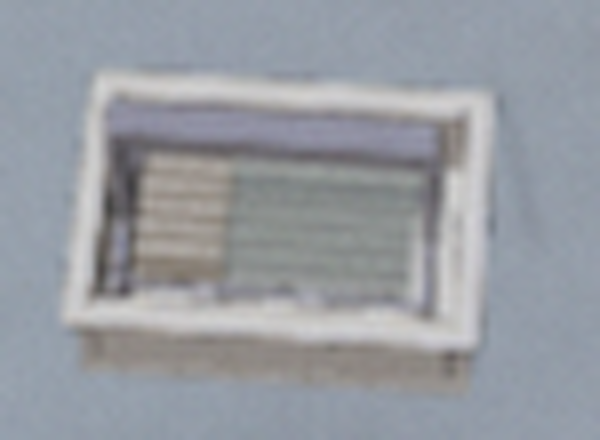

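Run:
```python
import cv2,numpy as np
from h import *
t=cv2.imread("pics/top0.png"); s=cv2.imread("pics/side0.png")
def sat(im): return im.min(2).astype(int), im.astype(int)
def rim(n,im,u,v,w,h,zc,lo):
    k=4; c=cv2.resize(im[v:v+h,u:u+w],None,fx=k,fy=k,interpolation=cv2.INTER_CUBIC).astype(int)
    m=((c[...,2]-c[...,0]>lo)).astype(np.uint8)  # warm white vs bluish bench
    cs,_=cv2.findContours(m,cv2.RETR_EXTERNAL,cv2.CHAIN_APPROX_NONE); q=max(cs,key=cv2.contourArea)
    p=(q[:,0]+.5)/k-.5+[u,v]
    w3=np.array([ray(n,a,b,zc)[:2] for a,b in p]).astype(np.float32)
    return cv2.minAreaRect(w3), cv2.minEnclosingCircle(w3), c
r,_,c=rim("top",t,173,157,50,50,45,-12); print("trough top",r)
r,_,_=rim("side",s,225,305,75,40,45,-12); print("trough side",r)
for lo in(-12,-8,-4):
    r,ci,c=rim("top",t,371,196,50,50,45,lo); print("dial",r,ci)
print("Bench/dial/key px BGR",t[205,375],t[228,392],t[215,401],t[217,397],t[181,185],t[185,198])
# key: project top-crop key axis line endpoints onto z=93
for p in((222,125),(245,210)):
    print(ray("top",371+(p[0]+.5)/8-.5,196+(p[1]+.5)/8-.5,93))
big=cv2.resize(t[200:240,378:414],None,fx=16,fy=16,interpolation=cv2.INTER_CUBIC)
big=cv2.convertScaleAbs(big,alpha=2.2,beta=-150); cv2.imwrite("pics/crop3.png",big[:600])
```

```text
trough top ((588.1968994140625, 255.58831787109375), (91.94330596923828, 128.8421173095703), 72.1789321899414)
trough side ((592.1118774414062, 258.37225341796875), (72.98807525634766, 115.18769073486328), 72.516357421875)
dial ((482.6916198730469, -327.0325927734375), (124.39337158203125, 119.00357055664062), 67.8036117553711) ((474.9050598144531, -328.9891357421875), 68.74989318847656)
dial ((475.29656982421875, -340.7881774902344), (104.31568145751953, 101.17333984375), 26.965112686157227) ((478.2393798828125, -332.4040832519531), 59.53502655029297)
dial ((483.2896728515625, -335.86138916015625), (85.28681945800781, 94.88886260986328), 46.40550231933594) ((477.32635498046875, -336.0159606933594), 51.674293518066406)
Bench/dial/key px BGR [118 115 107] [132 133 137] [119 116 117] [72 70 72] [138 137 134] [103 104 102]
[ 502.19508952 -335.65616422   93.        ]
[ 471.13522771 -343.36778482   93.        ]
```

View pics/crop3.png

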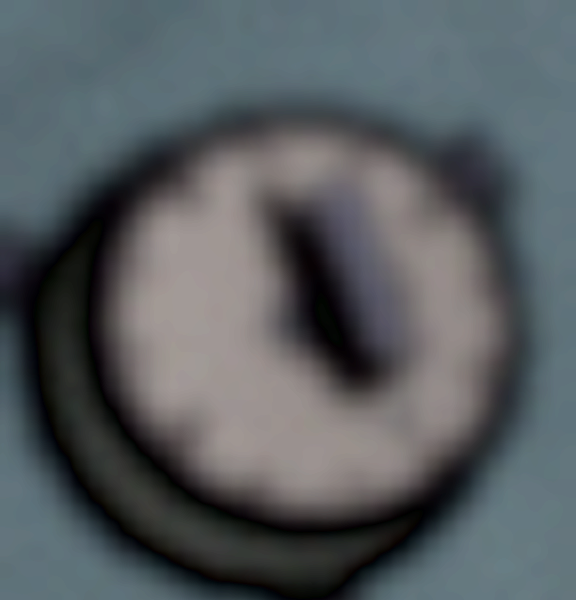

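Run:
```python
import cv2,numpy as np
from h import *
f=lambda u0,v0,k,p:(u0+(p[0]+.5)/k-.5,v0+(p[1]+.5)/k-.5)
T=lambda p,z,u0,v0,k,n="top":np.round(ray(n,*f(u0,v0,k,p),z),1)
print("dial c",T((308,313),45,378,200,16))
a,b=T((333,185),93,378,200,16),T((385,362),93,378,200,16); print("key",a,b,(a+b)/2,np.degrees(np.arctan2(*(a-b)[1::-1])))
print("pointer tip",T((265,190),47,378,200,16),"pin?",T((400,425),50,378,200,16))
a,b=T((226,50),93,173,157,8),T((146,268),93,173,157,8); print("bar top",a,b,(a+b)/2,np.degrees(np.arctan2(*(a-b)[1::-1])))
a,b=T((105,117),92,225,305,8,"side"),T((442,140),92,225,305,8,"side"); print("bar side",a,b,(a+b)/2,np.degrees(np.arctan2(*(a-b)[1::-1])))
print("eyepiece",ray("top",330,285,350),"shelf edge",ray("top",280,55,400),ray("top",280,55,600),ray("top",280,110,0))
print(proj("top",robot.get_obs()["eef_pos"]))
from scipy.spatial.transform import Rotation as R
q=robot.get_obs()["tool_rot"]; print(R.from_quat(np.r_[q[1:],q[0]]).as_matrix().round(3), robot.grasp_offset)
```

```text
dial c [ 488.4 -341.6   45. ]
key [ 502.5 -335.8   93. ] [ 470.2 -344.5   93. ] [ 486.35 -340.15   93.  ] 15.074849409550769
pointer tip [ 511.1 -333.5   47. ] pin? [ 466.7 -357.1   50. ]
bar top [632.8 243.1  93. ] [549.5 267.6  93. ] [591.15 255.35  93.  ] -16.38954033403481
bar side [635.2 243.3  92. ] [550.1 271.   92. ] [592.65 257.15  92.  ] -18.030038394136234
eyepiece [ 267.9017132  -116.15138591  350.        ] shelf edge [815.8456117   13.91440932 400.        ] [706.47857382  10.55120942 600.        ] [843.47760696  15.6124147    0.        ]
[ 81.48929728 306.6184802 ]
[[-0.927  0.374 -0.001]
 [ 0.374  0.927 -0.001]
 [ 0.    -0.001 -1.   ]] 18.700000000000003
```

Call:
{"method": "send_rows", "body": {
  "moves": "100 0 0 40 0;100 0 0 80 0;100 0 0 120 0;100 0 0 160 0;100 0 0 200 0;100 0 0 240 0;100 0 0 280 0;100 0 0 310 0;100 24 -29 310 0;100 48 -58 310 0;100 72 -87 310 0;100 96 -116 310 0;100 120 -145 310 0;100 144 -174 310 0;100 168 -203 310 0;100 192 -232 310 0;100 214 -260 310 0;100 214 -260 310 0"
}}

```text
t: 1.6
eef_pos: [423.4, 246.1, 513.3]
tool_rot: [-0.001, 0.194, 0.981, -0.001]
wrist_force: [-0.6, 0.4, -0.7]
gripper_width: 85.2
gripper_force: 0.0
```

Call:
{"method": "send_rows", "body": {
  "moves": "100 2 -38 0 0;100 4 -76 0 0;100 6 -114 0 0;100 8 -152 0 0;100 10 -190 0 0;100 12 -228 0 0;100 14 -266 0 0;100 16 -304 0 0;100 18 -342 0 0;100 20 -380 0 0;100 26 -418 0 5;100 32 -456 0 10;100 40 -490 0 15;100 48 -525 0 20;100 56 -560 0 25;100 62 -580 0 31;100 67 -590 0 37;100 67 -590 0 37;100 67 -590 0 37"
}}

```text
t: 3.18
eef_pos: [481.3, -335.9, 506.6]
tool_rot: [0.002, -0.129, 0.992, -0.001]
wrist_force: [0.3, -0.0, -0.0]
gripper_width: 85.5
gripper_force: 0.0
```

```bash
python3 -c "
from cell import robot
o=robot.get_obs();print(o['t'],o['eef_pos'],o['tool_rot'],o['joints'],o['wrist_force'])"
```

```text
3.1833 [ 481.29299366 -335.92153015  506.60412822] [ 0.00167138 -0.12902741  0.99163861 -0.00141305] [-8.11421005e-01  5.10744732e-01  2.22065510e-01  1.54157002e-03
  2.40452889e+00 -2.63985057e+00] [ 0.28968052 -0.04283927 -0.02848868]
```

Call:
{"method": "send_rows", "body": {
  "moves": "100 0 0 -38 0;100 0 0 -76 0;100 0 0 -114 0;100 0 0 -152 0;100 0 0 -190 0;100 0 0 -228 0;100 0 0 -266 0;100 0 0 -304 0;100 0 0 -342 0;80 0 0 -375 0;80 0 0 -375 0;80 0 0 -375 0"
}}

```text
t: 4.18
eef_pos: [481.6, -335.4, 132.9]
tool_rot: [0.002, -0.13, 0.992, -0.002]
wrist_force: [0.6, 0.8, 0.0]
gripper_width: 68.0
gripper_force: 0.0
```

Run:
```python
from h import *
import cv2
o=robot.get_obs();print(o['t'],o['eef_pos'],o['tool_rot'],o['joints'],o['wrist_force'])
t=robot.camera("top"); cv2.imwrite("pics/top1.png",cv2.resize(t[170:270,330:460],None,fx=6,fy=6,interpolation=cv2.INTER_CUBIC))
```

```text
4.1833 [ 481.59716005 -335.42257631  132.89100454] [ 0.00185854 -0.13007998  0.9915003  -0.00170002] [-8.10422294e-01  5.00812918e-01  1.31320786e+00  1.03238512e-03
  1.32263483e+00 -2.64236986e+00] [0.5981146  0.80112323 0.00692498]
```

View pics/top1.png

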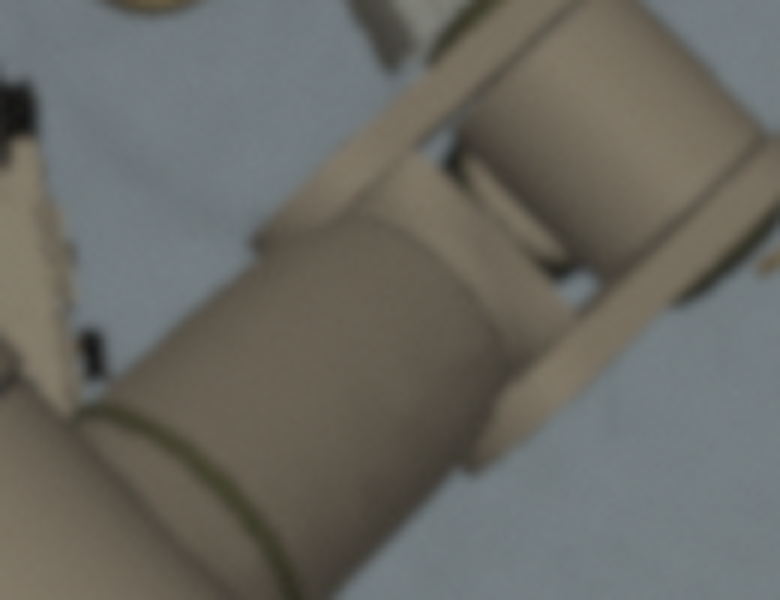

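Call:
{"method": "send_rows", "body": {
  "moves": "80 5.5 -5 0 0;80 5.5 -5 -30 0;80 5.5 -5 -55 0;80 5.5 -5 -71 0;80 5.5 -5 -71 0;80 5.5 -5 -71 0"
}}

```text
t: 4.73
eef_pos: [487.6, -341.9, 62.4]
tool_rot: [0.003, -0.13, 0.991, -0.003]
wrist_force: [0.8, 0.3, 0.9]
gripper_width: 68.2
gripper_force: 0.0
```

Call:
{"method": "send_rows", "body": {
  "moves": "40 0 0 0 0;20 0 0 0 0;10 0 0 0 0;5 0 0 0 0;5 0 0 0 0;5 0 0 0 0;5 0 0 0 0;5 0 0 0 0",
  "grip_force": 30
}}

```text
t: 5.4
eef_pos: [486.8, -340.6, 61.5]
tool_rot: [0.002, -0.131, 0.991, -0.001]
wrist_force: [-0.9, 2.6, 5.0]
gripper_width: 8.7
gripper_force: 29.7
```

```bash
cat > s.py <<'E'
from h import *
o=robot.get_obs(); q=o['tool_rot']
print(round(o['t'],2),o['eef_pos'].round(1) if hasattr(o['eef_pos'],'round') else o['eef_pos'],'yaw_y',round(float(np.degrees(2*np.arctan2(q[2],q[1])))-90,1),'F',np.round(o['wrist_force'],2),'M',np.round(o['torque'],3),'w',o['gripper_width'],o['gripper_force'],'j6',o['joints'][5])
E
python3 s.py
```

```text
5.4 [ 486.8 -340.6   61.5] yaw_y 105.0 F [-0.92  2.63  5.  ] M [0.612 0.216 0.054] w 8.716934931387053 29.65842604637146 j6 -2.6439313580463155
```

Call:
{"method": "send_rows", "body": {
  "moves": "5 0 0 0 0;5 0 0 0 0;5 0 0 0 -5;5 0 0 0 -10;5 0 0 0 -15;5 0 0 0 -20;5 0 0 0 -25;5 0 0 0 -30;5 0 0 0 -30",
  "grip_force": 50
}}

```text
t: 6.15
eef_pos: [486.7, -340.3, 61.6]
tool_rot: [0.001, 0.133, 0.991, -0.002]
wrist_force: [-1.8, 4.8, 5.9]
gripper_width: 7.8
gripper_force: 50.7
```

```bash
python3 s.py
```

```text
6.15 [ 486.7 -340.3   61.6] yaw_y 74.8 F [-1.83  4.79  5.91] M [ 0.748  0.276 -0.001] w 7.840034168261633 50.722750425338745 j6 -2.113361237353148
```

Call:
{"method": "send_rows", "body": {
  "moves": "5 0 0 0 -6;5 0 0 0 -12;5 0 0 0 -18;5 0 0 0 -24;5 0 0 0 -30;5 0 0 0 -36;5 0 0 0 -42;5 0 0 0 -45"
}}

```text
t: 6.82
eef_pos: [486.9, -340.0, 61.6]
tool_rot: [0.0, 0.502, 0.865, -0.002]
wrist_force: [-0.6, 5.1, 6.1]
gripper_width: 8.4
gripper_force: 50.8
```

```bash
python3 s.py
```

```text
6.82 [ 486.9 -340.    61.6] yaw_y 29.7 F [-0.58  5.11  6.15] M [1.053 0.112 0.086] w 8.371909821451942 50.84399342536926 j6 -1.3248133367842114
```

Call:
{"method": "send_rows", "body": {
  "moves": "30 0 0 0 0;40 0 0 0 0;40 0 0 0 0;30 0 0 0 0;10 0 0 0 0;5 0 0 0 0;5 0 0 0 0;5 0 0 0 0"
}}

```text
t: 7.48
eef_pos: [487.2, -340.8, 60.9]
tool_rot: [0.001, 0.5, 0.866, -0.002]
wrist_force: [4.2, 2.4, 0.8]
gripper_width: 7.8
gripper_force: 49.7
```

```bash
python3 s.py
```

```text
7.48 [ 487.2 -340.8   60.9] yaw_y 30.0 F [4.18 2.37 0.76] M [ 0.359 -0.716  0.021] w 7.797611457691963 49.663463830947876 j6 -1.3303333497638254
```

Call:
{"method": "send_rows", "body": {
  "moves": "5 0 0 0 0;5 0 0 0 -6;5 0 0 0 -12;5 0 0 0 -18;5 0 0 0 -24;5 0 0 0 -30;5 0 0 0 -36;5 0 0 0 -42;5 0 0 0 -48;5 0 0 0 -54;5 0 0 0 -60;5 0 0 0 -60"
}}

```text
t: 8.48
eef_pos: [486.7, -340.7, 60.8]
tool_rot: [-0.001, 0.867, 0.499, -0.002]
wrist_force: [2.2, 3.8, 2.9]
gripper_width: 8.1
gripper_force: 49.9
```

```bash
python3 s.py
```

```text
8.48 [ 486.7 -340.7   60.8] yaw_y -30.2 F [2.18 3.75 2.89] M [ 0.652 -0.403 -0.074] w 8.141046555783767 49.85699772834778 j6 -0.2795640881966943
```

Call:
{"method": "send_rows", "body": {
  "moves": "5 0 0 0 -4;5 0 0 0 -8;5 0 0 0 -12;5 0 0 0 -15;5 0 0 0 -15"
}}

```text
t: 8.9
eef_pos: [486.7, -340.7, 60.9]
tool_rot: [-0.001, 0.923, 0.384, -0.002]
wrist_force: [2.2, 3.4, 2.7]
gripper_width: 8.1
gripper_force: 58.6
```

```bash
python3 s.py
```

```text
8.9 [ 486.7 -340.7   60.9] yaw_y -44.8 F [2.18 3.45 2.65] M [ 0.686 -0.309  0.952] w 8.091626345662453 58.597471760585904 j6 -0.024732778413498264
```

Call:
{"method": "send_rows", "body": {
  "moves": "5 0 0 0 -3;5 0 0 0 -5;5 0 0 0 -5"
}}

```text
t: 9.15
eef_pos: [486.7, -340.7, 60.9]
tool_rot: [-0.001, 0.939, 0.344, -0.002]
wrist_force: [1.2, 4.2, 4.8]
gripper_width: 8.2
gripper_force: 76.8
```

```bash
python3 s.py
```

```text
9.15 [ 486.7 -340.7   60.9] yaw_y -49.7 F [1.19 4.23 4.83] M [ 0.841 -0.344  1.446] w 8.225249466953299 76.81617722846568 j6 0.060607312715741414
```

Call:
{"method": "send_rows", "body": {
  "moves": "5 0 0 0 -3;5 0 0 0 -5;5 0 0 0 -5"
}}

```text
t: 9.4
eef_pos: [486.6, -340.7, 61.0]
tool_rot: [-0.001, 0.953, 0.303, -0.002]
wrist_force: [2.1, 4.1, 5.3]
gripper_width: 8.3
gripper_force: 98.9
```

```bash
python3 s.py
```

```text
9.4 [ 486.6 -340.7   61. ] yaw_y -54.7 F [2.1  4.11 5.33] M [ 0.858 -0.284  2.076] w 8.301107118500878 98.85410198941827 j6 0.14708185917411923
```

Call:
{"method": "send_rows", "body": {
  "moves": "5 0 0 0 5;5 0 0 0 12;5 0 0 0 14;40 0 0 0 14;70 0 0 0 14;80 0 0 0 14;80 0 0 30 14;80 0 0 70 14;80 0 0 100 14",
  "grip_force": 50
}}

```text
t: 10.15
eef_pos: [486.5, -341.6, 163.0]
tool_rot: [-0.0, 0.91, 0.414, -0.002]
wrist_force: [0.2, -0.6, 1.1]
gripper_width: 68.2
gripper_force: 0.0
```

Call:
{"method": "send_rows", "body": {
  "moves": "80 0 0 40 0;80 0 0 80 0;80 0 0 120 0;80 0 0 160 0;80 0 0 200 0;80 0 0 240 0;80 0 0 280 0;80 0 0 310 0;80 -10 20 335 0;80 -20 40 350 0;80 -25 70 350 0;80 -30 105 350 0;80 -35 140 350 0;80 -39 175 350 0;80 -43 210 350 0;80 -47 245 350 0;80 -51 280 350 0;80 -55 315 350 0;80 -55 350 350 0;80 -55 350 350 0"
}}

```text
t: 11.82
eef_pos: [430.6, 13.2, 511.9]
tool_rot: [-0.0, 0.909, 0.417, -0.001]
wrist_force: [0.8, 0.4, 0.7]
gripper_width: 68.3
gripper_force: 0.0
```

```bash
python3 s.py
```

```text
11.82 [430.6  13.2 511.9] yaw_y -40.7 F [0.82 0.41 0.66] M [0.002 0.074 0.009] w 68.28662749918517 0.0 j6 0.46509373023979805
```

Call:
{"method": "send_rows", "body": {
  "moves": "80 12 35 0 7;80 24 70 0 14;80 36 105 0 21;80 50 130 0 28;80 62 143 -33 35;80 74 156 -66 42;80 86 169 -99 49;80 98 182 -132 56;80 110 195 -165 63;80 122 208 -198 70;80 134 221 -231 77;80 146 234 -264 84;80 161 243 -297 91;80 161 243 -310 98;80 161 243 -310 105;80 161 243 -310 112;80 161 243 -310 113.7;80 161 243 -310 113.7;80 161 243 -310 113.7"
}}

```text
t: 13.4
eef_pos: [593.0, 251.4, 200.4]
tool_rot: [0.001, 0.151, 0.988, -0.002]
wrist_force: [-0.1, -0.8, -0.7]
gripper_width: 68.4
gripper_force: 0.0
```

```bash
python3 s.py
python3 - <<'E'
from h import *
import cv2
t=robot.camera("top"); s=robot.camera("side"); cv2.imwrite("pics/s2.png",s)
big=cv2.convertScaleAbs(cv2.resize(t[200:240,378:414],None,fx=11,fy=11,interpolation=cv2.INTER_CUBIC),alpha=2.2,beta=-150)
c=cv2.resize(s[285:365,205:325],None,fx=3,fy=3,interpolation=cv2.INTER_CUBIC)
o=np.zeros((440,760,3),np.uint8); o[:440,:396]=big; o[:240,400:760]=c; cv2.imwrite("pics/c2.png",o)
E
```

```text
13.4 [593.  251.4 200.4] yaw_y 72.6 F [-0.06 -0.76 -0.75] M [ 0.014 -0.016 -0.013] w 68.35038110158642 0.0 j6 -1.047013602314634
```

View pics/c2.png

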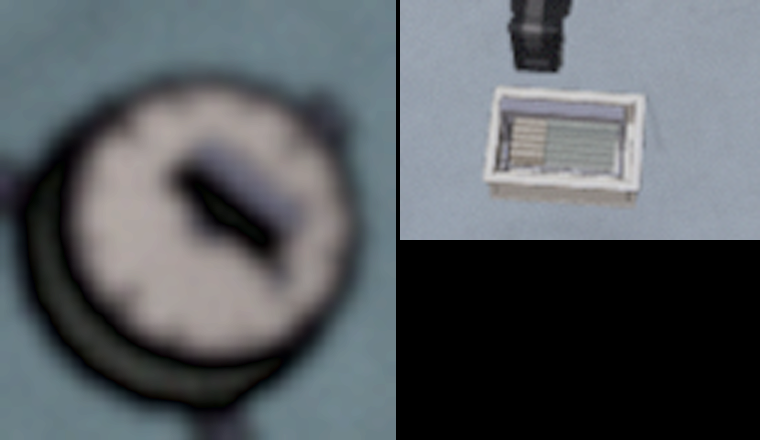

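Call:
{"method": "send_rows", "body": {
  "moves": "80 -1 4.5 -30 0;80 -1 4.5 -60 0;80 -1 4.5 -90 0;80 -1 4.5 -115 0;80 -1 4.5 -130 0;80 -1 4.5 -130 0;80 -1 4.5 -130 0"
}}

```text
t: 14.08
eef_pos: [591.7, 256.4, 70.7]
tool_rot: [0.001, 0.151, 0.989, -0.002]
wrist_force: [-0.9, 0.3, -0.3]
gripper_width: 68.4
gripper_force: 0.0
```

```bash
python3 s.py
python3 - <<'E'
from h import *
import cv2
s=robot.camera("side")
cv2.imwrite("pics/c3.png",cv2.resize(s[285:365,205:325],None,fx=6,fy=6,interpolation=cv2.INTER_CUBIC))
E
```

```text
14.08 [591.7 256.4  70.7] yaw_y 72.7 F [-0.93  0.34 -0.29] M [0.019 0.026 0.007] w 68.36719563116769 0.0 j6 -1.0390825274253404
```

View pics/c3.png

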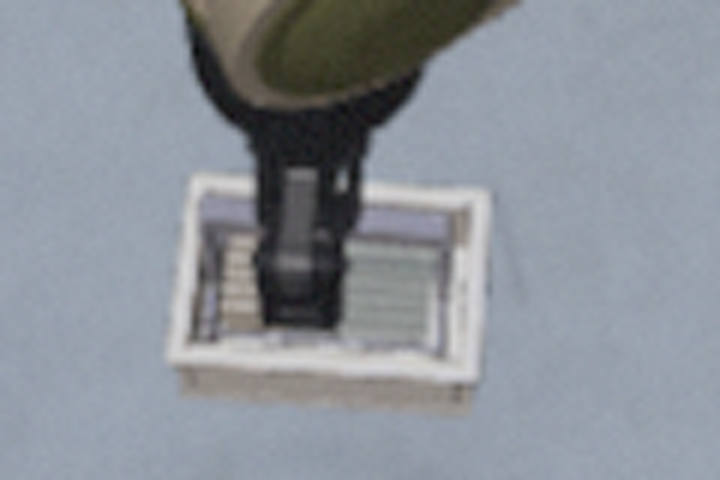

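Run:
```python
from h import *
f=lambda X:(proj("side",X)-[205,285])*6
d=np.array([.297,.955,0])
print(f([591.7,256.4,75]+38*d), f([591.7,256.4,80]+38*d), f([591.7,256.4,88]), f([591.7,256.4,88]+44.5*np.array([.955,-.297,0])),f([591.7,256.4,88]-44.5*np.array([.955,-.297,0])))
```

```text
[316.65727255 333.5054185 ] [316.15792853 328.20875143] [324.92039448 215.74577761] [199.57958707 208.7628899 ] [450.50029274 222.74198537]
```

Run:
```python
from h import *
import cv2
d=np.array([.297,.955,0])
s2=cv2.imread("pics/s2.png"); s3=robot.camera("side")
for im,P,rows in((s2,np.array([593,251.4,200.4]),range(298,309,2)),(s3,np.array([591.7,256.4,70.7]),range(326,340,2))):
    g=im.max(2)
    for r in rows:
        c=np.where(g[r,235:275]<75)[0]+235
        if len(c): print(r,c.min(),c.max(),(c.min()+c.max())/2)
    for z in(0,8,16,30): print("pred",z,proj("side",P+38*d+[0,0,z]),proj("side",P-38*d+[0,0,z]))
```

```text
298 242 258 250.0
300 243 258 250.5
302 243 257 250.0
304 243 258 250.5
306 243 257 250.0
308 250 256 253.0
pred 0 [254.22009335 313.65833349] [257.80896524 277.76438143]
pred 8 [254.0441695 311.8741463] [257.66781126 275.8123031 ]
pred 16 [253.8655564  310.06268512] [257.52460983 273.83190984]
pred 30 [253.54632444 306.82509347] [257.26894497 270.296212  ]
326 248 261 254.5
328 241 262 251.5
330 248 261 254.5
332 248 261 254.5
334 248 261 254.5
336 248 261 254.5
338 249 260 254.5
pred 0 [257.84722494 341.33748746] [260.90770474 307.83240333]
pred 8 [257.71469412 339.93169986] [260.80099939 306.27407033]
pred 16 [257.58035562 338.50673778] [260.69290537 304.69545711]
pred 30 [257.34080095 335.96572134] [260.50031688 301.88288021]
```

Call:
{"method": "send_rows", "body": {
  "moves": "80 -2.5 0.8 -1 0;60 -2.5 0.8 -1 0;40 -2.5 0.8 -1 0;25 -2.5 0.8 -1 0;15 -2.5 0.8 -1 0;8 -2.5 0.8 -1 0;5 -2.5 0.8 -1 0;5 -2.5 0.8 -1 0;5 -2.5 0.8 -1 0;5 -2.5 0.8 -1 0;5 -2.5 0.8 -1 0",
  "grip_force": 70
}}

```text
t: 15.1
eef_pos: [589.2, 257.3, 69.7]
tool_rot: [0.001, 0.15, 0.989, -0.002]
wrist_force: [-0.6, 0.5, -0.4]
gripper_width: 3.9
gripper_force: 0.0
```

```bash
python3 s.py
```

```text
15.1 [589.2 257.3  69.7] yaw_y 72.7 F [-0.59  0.54 -0.43] M [-0.021  0.022 -0.02 ] w 3.9281241567854406 0.0 j6 -1.0374290326092486
```

Run:
```python
from h import *
import cv2
s=robot.camera("side"); t=robot.camera("top")
cv2.imwrite("pics/c4.png",np.hstack([cv2.resize(s[300:360,220:300],None,fx=5,fy=5,interpolation=cv2.INTER_CUBIC),cv2.resize(t[150:210,160:240],None,fx=5,fy=5,interpolation=cv2.INTER_CUBIC)]))
```

```text
(no output)
```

View pics/c4.png

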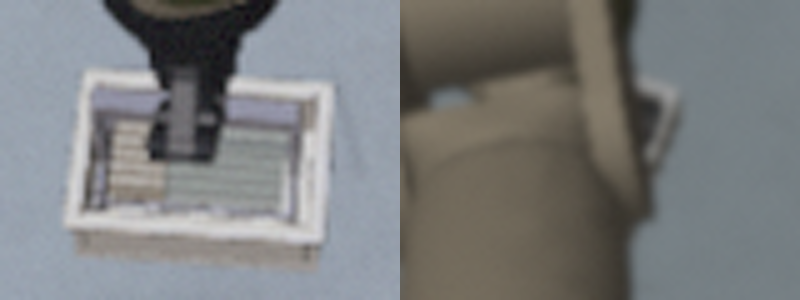

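The shut fingers read 3.9 mm with zero force, so the bar was missed, and the picture shows the fingers covering the bar's middle near (187,110) in the crop. The fingertips may have closed above the bar. I'll open, go 12 mm lower (still clear of rim and slides) and close gently.

Call:
{"method": "send_rows", "body": {
  "moves": "40 0 0 0 0;70 0 0 0 0;70 0 0 0 0;70 0 0 0 0;70 0 0 -4 0;70 0 0 -8 0;70 0 0 -12 0;70 0 0 -12 0",
  "grip_force": 25
}}

```text
t: 15.87
eef_pos: [588.6, 257.2, 56.5]
tool_rot: [0.0, 0.15, 0.989, -0.002]
wrist_force: [-0.3, 0.1, -0.0]
gripper_width: 59.8
gripper_force: 0.0
```

```bash
python3 s.py
```

```text
15.87 [588.6 257.2  56.5] yaw_y 72.7 F [-0.31  0.08 -0.04] M [0.04  0.031 0.04 ] w 59.768895790107315 0.0 j6 -1.0373169581628652
```

Call:
{"method": "send_rows", "body": {
  "moves": "50 0 0 0 0;35 0 0 0 0;25 0 0 0 0;15 0 0 0 0;10 0 0 0 0;5 0 0 0 0;5 0 0 0 0;5 0 0 0 0;5 0 0 0 0"
}}

```text
t: 16.62
eef_pos: [589.2, 257.4, 57.8]
tool_rot: [0.001, 0.15, 0.989, -0.002]
wrist_force: [0.3, 0.7, 0.5]
gripper_width: 9.2
gripper_force: 25.0
```

```bash
python3 s.py
```

```text
16.62 [589.2 257.4  57.8] yaw_y 72.7 F [0.33 0.71 0.46] M [ 0.058  0.127 -0.048] w 9.249779056588713 25.010570883750916 j6 -1.037330818684875
```

The bar is now between the pads (9.2 mm at 25 N), though perhaps only near the tips. I'll regrip 9 mm lower for a fuller hold.

Call:
{"method": "send_rows", "body": {
  "moves": "20 0 0 0 0;35 0 0 0 0;40 0 0 0 0;40 0 0 0 0;40 0 0 -3 0;40 0 0 -6 0;40 0 0 -9 0;40 0 0 -9 0"
}}

```text
t: 17.28
eef_pos: [588.7, 257.2, 47.8]
tool_rot: [0.001, 0.15, 0.989, -0.002]
wrist_force: [-0.1, -0.1, -0.4]
gripper_width: 34.1
gripper_force: 0.0
```

```bash
python3 s.py
```

```text
17.28 [588.7 257.2  47.8] yaw_y 72.7 F [-0.12 -0.08 -0.39] M [ 0.012 -0.06  -0.025] w 34.10236691838628 0.0 j6 -1.0372034771563434
```

Call:
{"method": "send_rows", "body": {
  "moves": "25 0 0 0 0;15 0 0 0 0;10 0 0 0 0;5 0 0 0 0;5 0 0 0 0;5 0 0 0 0;5 0 0 0 0;5 0 0 0 0",
  "grip_force": 70
}}

```text
t: 17.95
eef_pos: [589.3, 257.3, 48.9]
tool_rot: [0.001, 0.15, 0.989, -0.002]
wrist_force: [-0.3, 2.1, 2.0]
gripper_width: 8.2
gripper_force: 68.9
```

```bash
python3 s.py
```

```text
17.95 [589.3 257.3  48.9] yaw_y 72.7 F [-0.28  2.12  1.97] M [-0.022  0.047  0.055] w 8.224405838983861 68.92007231712341 j6 -1.0372165315484785
```

Call:
{"method": "send_rows", "body": {
  "moves": "5 0 0 2 0;5 0 0 5 0;5 0 0 8 0;5 0 0 12 0;5 0 0 12 0;5 0 0 12 0"
}}

```text
t: 18.45
eef_pos: [589.3, 257.3, 61.0]
tool_rot: [0.002, 0.15, 0.989, -0.002]
wrist_force: [0.4, -0.5, -2.4]
gripper_width: 8.2
gripper_force: 68.5
```

```bash
python3 s.py
```

```text
18.45 [589.3 257.3  61. ] yaw_y 72.7 F [ 0.4  -0.5  -2.43] M [-0.01  -0.005  0.02 ] w 8.196358426136658 68.51707935333252 j6 -1.0373312390879403
```

Weight of about 2.4 N is on the gripper with no side load. I'll lift on straight up, 115 mm in all.

Call:
{"method": "send_rows", "body": {
  "moves": "5 0 0 8 0;5 0 0 16 0;5 0 0 24 0;5 0 0 32 0;5 0 0 40 0;5 0 0 48 0;5 0 0 56 0;5 0 0 64 0;5 0 0 72 0;5 0 0 80 0;5 0 0 88 0;5 0 0 95 0;5 0 0 100 0;5 0 0 103 0;5 0 0 103 0;5 0 0 103 0;5 0 0 103 0;5 0 0 103 0"
}}

```text
t: 19.95
eef_pos: [589.0, 257.3, 163.3]
tool_rot: [0.001, 0.15, 0.989, -0.002]
wrist_force: [-0.6, -0.3, -2.6]
gripper_width: 8.5
gripper_force: 68.4
```

```bash
python3 s.py
python3 - <<'E'
from h import *
import cv2
s=robot.camera("side"); t=robot.camera("top")
cv2.imwrite("pics/c5.png",np.hstack([cv2.resize(s[280:360,210:310],None,fx=5,fy=5,interpolation=cv2.INTER_CUBIC),cv2.resize(t[145:225,165:225],None,fx=5,fy=5,interpolation=cv2.INTER_CUBIC)]))
for z in(5,120): print(z,[ (proj("side",np.array([591,256.5,z+83])+k*np.array([.955,-.297,0]))).round(1) for k in(-44.5,0,44.5)])
E
```

```text
19.95 [589.  257.3 163.3] yaw_y 72.7 F [-0.58 -0.27 -2.6 ] M [-0.04   0.012 -0.04 ] w 8.539488248366954 68.40102553367615 j6 -1.038517781045257
5 [array([280.4, 322.1]), array([259.5, 320.9]), array([238.6, 319.8])]
120 [array([280.7, 298. ]), array([257.6, 296.8]), array([234.5, 295.5])]
```

View pics/c5.png

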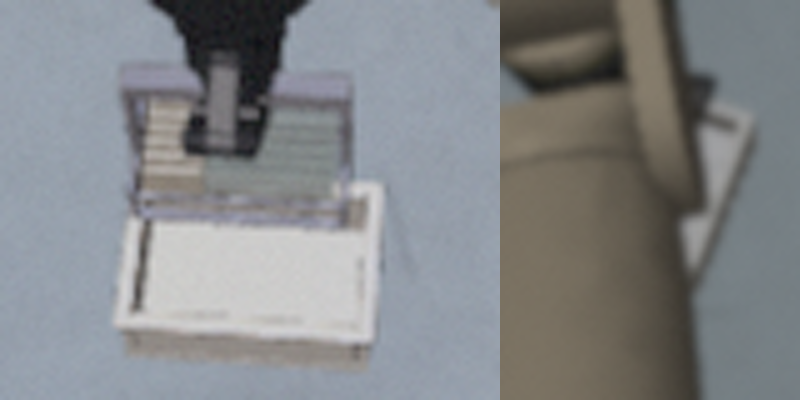

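The side picture shows the rack clear of its trough. Its bar ends are at about (234,295) and (280,298) px, against (234.5,295.5) and (280.7,298.0) predicted for a level rack with its underside at z = 120 mm, 75 mm above the rim. I'll hand in now.

```bash
python3 -c "
from cell import robot
print(robot.hand_in())"
```

```text
the job is handed in; nothing more can be done
None
```

I wound the timer by its key to its stop, then lifted the slide rack straight up by its bar; it was held level about 75 mm above its trough's rim when I handed the job in at about 20 s. The empty rack was not touched.

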